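# Nest the upturned pot lids for packing

### The job

Nest the three red domed lids for packing, all still upside down: the medium lid inside the large one, which stays where it is on the cork trivet, and the small lid inside the medium one, each centred, level and standing on its knob. Set the lids down rather than dropping them, and leave the blue ramekin where it is.

Things in the scene. Friction and masses are not known exactly. Their poses are not given: they have to be found in the camera images.
- lid_large_center (a point): Red lid, upside down on its flat dark knob, open mouth up like a bowl. Largest: rim 120 mm across, 40 mm high with its knob (60 mm across, 10 mm high), wall 3.5 mm, 320 g. Stands on a fixed round cork trivet 160 mm across, 10 mm thick. Flat inner floor about 75 mm across, 14 mm above the knob's underside. Point: its centre, 20 mm above the knob's underside; z up out of the mouth.
- lid_medium_center (a point): Red lid, upside down on its flat dark knob, open mouth up like a bowl. Middle: rim 68 mm across (top 16 mm of wall upright), 44 mm high with its knob (32 mm across, 10 mm high), wall 3.5 mm, about 110 g, on the cart top. Flat inner floor about 40 mm across, 14 mm above the knob's underside. Point: its centre, 22 mm above the knob's underside; z up. Nested, its rim is 18 mm above the large rim.
- lid_small_center (a point): Red lid, upside down on its flat dark knob, open mouth up like a bowl. Smallest, deepest: rim 50 mm across (top 20 mm of wall upright), 48 mm high with its knob (23 mm across, 10 mm high), wall 3.5 mm, about 70 g, on the cart top. Point: its centre, 24 mm above the knob's underside; z up out of the mouth. Nested, its rim is 18 mm above the medium rim.
- ramekin_center (a point): Blue ceramic ramekin, a bystander: open round dish 76 mm across and 45 mm high, standing on the cart top. The point is at its centre, half-way up.

How it is judged:
At the end, for the whole second after the job is handed in: Medium lid on its knob in the large one, small lid on its knob in the medium one: centres within 15 mm in plan, each point 9 to 23 mm above that of the lid around it, all mouth up and level within 10 degrees; large lid within 30 mm of its start; all at rest (horizontal distance between lid_medium_center and lid_large_center below 0.015 m and z of lid_medium_center in the frame of lid_large_center between 0.009 and 0.023 m and angle between each of lid_medium_center, lid_small_center, lid_large_center's own z axis and vertical below 0.175 rad and horizontal distance between lid_small_center and lid_medium_center below 0.015 m and z of lid_small_center in the frame of lid_medium_center between 0.009 and 0.023 m and distance of lid_large_center from where it was at the start of the episode below 0.03 m and linear speed of each of lid_large, lid_medium, lid_small below 0.03 m/s and angular speed of each of lid_large, lid_medium, lid_small below 0.3 rad/s); the robot touches nothing.
It fails at once if the blue ramekin is moved more than 30 mm (distance of ramekin_center from where it was at the start of the episode above 0.03 m).
It fails at once if the medium lid is dropped (falls free faster than 0.6 m/s, about 2 cm) (linear speed of lid_medium above 0.6 m/s and contact force between the fingers and lid_medium below 0.1 N).
It fails at once if the small lid is dropped (falls free faster than 0.6 m/s, about 2 cm) (linear speed of lid_small above 0.6 m/s and contact force between the fingers and lid_small below 0.1 N).
It also fails if it takes over 56 s, if anything falls off the work surface, if the arm or the gripper's body presses on something with over 40 N, if the wrist force passes 120 N, or if a joint passes its speed limit or range.

### The arm

A 6-joint arm with a two-finger parallel gripper is mounted at the origin on the work surface. World frame = base frame: x ahead of the robot, y to its left, z up, the work surface at z = 0. Lengths are in m, angles in rad, forces in N, time in s.
With the tool pointing down it reaches from about 0.3 to 0.85 m from the base axis. Payload 5.4 kg.
Tool frame: the origin (TCP) lies on the front face of the gripper's body, between the roots of the fingers; the fingertips stand env.tcp_to_tips ahead of it and the grasp point (between the pads) lies 54 mm ahead of it (env.tcp_to_tips is the distance from the TCP to the fingertips, in m); z points along the fingers, y is the line along which they close (so a half turn about z gives the same grasp; the last joint's range is limited). The gripper opens to 85 mm and grips with 20 to 120 N. Pads are 22 mm wide; open, the fingers measure 114 mm over their backs; the gripper's body (76 mm by 85 mm) begins 54 mm behind the grasp point. The pads swing forward as they close: fully open they stand 13 mm farther back than shut.
Start: joints at [0.955, 0.158, 1.597, -0, 1.386, -0.21], TCP at [0.227, 0.528, 0.304] pointing down, gripper open.
Joint ranges: [-2.91, 2.91], [-0.94, 2.29], [0.18, 2.7], [-1.29, 4.43], [0.17, 2.64], [-3, 3]. Speed limits (rad/s): [2.57, 2.57, 3.14, 3.14, 3.14, 3.14].

### API

Orientations are given as [roll, pitch, yaw] about the fixed x, y, z axes, in that order (R = Rz(yaw) Ry(pitch) Rx(roll)).
In Python, from station import env gives the robot as it stands. Calls block until the motion is done:
- env.move_to(position, orientation): joint-space move of the TCP to a pose.
- env.line_to(position, orientation=None, speed=0.15, until_force=None): straight line of the TCP; orientation=None keeps the orientation; speed is the mean speed in m/s. With until_force (N) it stops when the force on the tool has changed by that much, and returns True; else False.
- env.set_joints(angles): joint-space move.
- env.command_gripper(opening, force=None): finger opening in m; force is the grip in N (None keeps the last); returns when the fingers have stopped.
- env.pause(seconds).
- env.ik(position, orientation): joint angles nearest the present ones, or None.
- env.capture(name): name is "scene" or "top" or "wrist"; returns (picture, depth): 384x512x3 uint8, blue, green, red; 384x512 float32, m along the optical axis (not along the pixel's ray), 0 where there is no reading.
- env.camera_params(name): a dict with "intrinsics" (3x3 intrinsics, pixels), "D" ([k1, k2, p1, p2, k3] as OpenCV has them; the pictures are not rectified), "R" (3x3) and "t" (3): a world point X has camera coordinates R X + t; the wrist camera has in their place "T_tool_cam" (4x4, takes a point from camera to tool coordinates, whose origin is the TCP and whose axes are the flange's). Camera axes: x right, y down, z forward; pixel columns grow to the right and rows downward; lengths in m; the calibration is good to about 2 mm. A picture is of the moment at which its call begins: read the wrist's pose just before it. camera_params takes no time and is no camera call.
A pose or a line that the arm cannot do raises env.PlanningError and nothing moves.
- env.finish_job(): hands the job in; it is judged then, once.
Readings, each from a call of its own:
- env.current_t(): time.
- env.current_joints(): joint angles.
- env.current_joint_vel(): joint speeds.
- env.current_joint_efforts(): joint torques, N m.
- env.current_eef_pos(): TCP position.
- env.current_ee_rot(): TCP orientation.
- env.current_contact_force(): force on the tool from outside, world axes, zero at the start.
- env.current_torque(): the same for the moment, N m.
- env.current_grip_width(): finger opening in m.
- env.current_grasp_force(): force on a finger pad.
Only numpy, scipy, OpenCV 4.12 (cv2) and the standard library are available. Lean on these libraries where they do the work, as an engineer would, in place of code of your own. Each camera call takes 0.05 s, during which the arm holds its last target. There are 200 camera calls.

## Working session

There is one attempt and no reset: what is moved stays moved. The work goes in short steps, each a Python script; the robot and the scene stay as the last script left them, time stands still between calls to the robot, and variables do not carry over. Pictures are saved under pics/ and viewed, at most 10 in all, crops included, and the job is handed in when it is done.

```bash
mkdir -p pics; ls; python3 - <<'E'
from station import env
import cv2,numpy as np
print(env.tcp_to_tips, env.current_t(), env.current_ee_rot())
for n in("scene","top"):
    p,d=env.capture(n); cv2.imwrite(f"pics/{n}.png",p); np.save(f"pics/{n}_d.npy",d)
    c=env.camera_params(n); print(n,c)
a=[cv2.imread(f"pics/{n}.png") for n in("scene","top")]
cv2.imwrite("pics/both.png",cv2.resize(np.vstack(a),(400,600)))
print(env.camera_params("wrist"))
E
```

```text
pics
0.0726 0.0 [-3.13973501e+00 -3.86727825e-04  2.73580931e+00]
scene {'intrinsics': array([[479.53894636,   0.        , 257.15632852],
       [  0.        , 479.53894636, 192.06464993],
       [  0.        ,   0.        ,   1.        ]]), 'D': array([-0.12626387,  0.        ,  0.        ,  0.        ,  0.        ]), 'R': array([[-0.61552813,  0.78796307,  0.01547004],
       [ 0.66426519,  0.52926321, -0.52785624],
       [-0.42411895, -0.31463415, -0.84919283]]), 't': array([ 0.36396364, -0.34840787,  1.40442715])}
top {'intrinsics': array([[375.46634907,   0.        , 257.51407207],
       [  0.        , 375.46634907, 189.10530678],
       [  0.        ,   0.        ,   1.        ]]), 'D': array([-0.02350752,  0.        ,  0.        ,  0.        ,  0.        ]), 'R': array([[ 0.01182485, -0.99992299,  0.00376677],
       [-0.97669316, -0.01235736, -0.2142843 ],
       [ 0.21431434, -0.0011451 , -0.97676407]]), 't': array([0.00638054, 0.56222028, 0.83300148])}
{'intrinsics': array([[291.80773733,   0.        , 252.78996517],
       [  0.        , 291.80773733, 190.40306012],
       [  0.        ,   0.        ,   1.        ]]), 'D': array([-0.02629458,  0.        ,  0.        ,  0.        ,  0.        ]), 'T_tool_cam': array([[ 4.34868505e-04, -9.45464259e-01, -3.25725567e-01,
         8.35411924e-02],
       [ 9.99999698e-01,  2.01450883e-04,  7.50336444e-04,
         1.46278555e-03],
       [-6.43798587e-04, -3.25725795e-01,  9.45464062e-01,
        -6.98849143e-02],
       [ 0.00000000e+00,  0.00000000e+00,  0.00000000e+00,
         1.00000000e+00]])}
```

View pics/top.png

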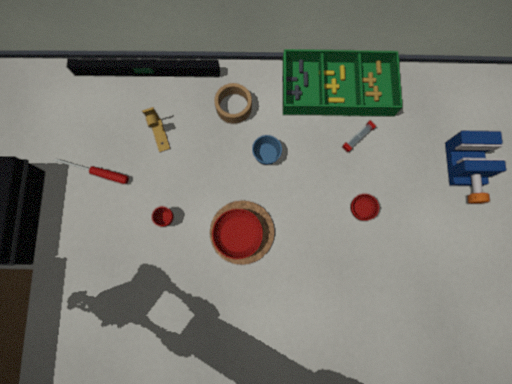

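View pics/scene.png

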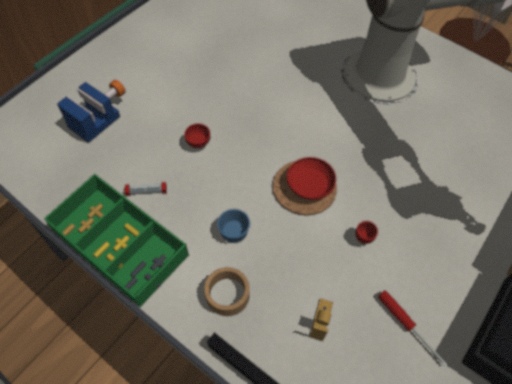

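The top view shows the small lid at about (163,216), the large lid on the cork at (239,234), the medium lid at (365,207) and the ramekin at (267,150). The scene view agrees: small (367,232), large (311,179), medium (197,135).

```bash
cat > h.py <<'E'
import cv2,numpy as np
from scipy.optimize import least_squares
from scipy.spatial.transform import Rotation as Ro
from station import env
RIM={'S':.048,'M':.044,'L':.050}; RAD={'S':.025,'M':.034,'L':.060}
def cam(n):
    c=env.camera_params(n)
    if n!='wrist': return c,c['R'],c['t']
    T=np.eye(4);T[:3,:3]=Ro.from_euler('xyz',env.current_ee_rot()).as_matrix();T[:3,3]=env.current_eef_pos()
    W=np.linalg.inv(T@c['T_tool_cam']); return c,W[:3,:3],W[:3,3]
def cast(c,R,t,uv,z):
    q=cv2.undistortPoints(np.float64(uv).reshape(-1,1,2),c['intrinsics'],c['D']).reshape(-1,2)
    d=np.c_[q,np.ones(len(q))]@R; o=-R.T@t
    return o[:2]+d[:,:2]*((z-o[2])/d[:,2])[:,None]
def mask(p):
    h=cv2.cvtColor(p,cv2.COLOR_BGR2HSV)
    return ((((h[...,0]<7)|(h[...,0]>172))&(h[...,1]>140)&(h[...,2]>40))*255).astype(np.uint8)
def circ(P,r):
    P=cv2.convexHull(np.float32(P)).reshape(-1,2).astype(float)
    f=least_squares(lambda x:np.hypot(*(P-x).T)-r,P.mean(0),loss='soft_l1',f_scale=.001)
    return f.x,np.sqrt(np.mean(f.fun**2)),np.hypot(*(P-f.x).T).mean()
def find(n,k,uv=None,near=None,z=None):
    """lid centre: red blob at pixel uv (or nearest world xy) with its outline cast on the rim plane"""
    c,R,t=cam(n); p,_=env.capture(n); z=RIM[k] if z is None else z; best=None
    cs,_=cv2.findContours(mask(p),cv2.RETR_EXTERNAL,cv2.CHAIN_APPROX_NONE)
    for q in cs:
        if cv2.contourArea(q)<80: continue
        P=cast(c,R,t,q+0.0,z); x=circ(P,RAD[k])
        e=np.hypot(*(q.reshape(-1,2).mean(0)-uv)) if uv is not None else np.hypot(*(x[0]-near))
        if best is None or e<best[0]: best=(e,x)
    return best[1],p
E
python3 - <<'E'
from h import *
for k,a,b in(('S',(163,216),(367,232)),('M',(365,207),(197,135)),('L',(239,234),(311,179))):
    for n,uv in(('top',a),('scene',b)):
        z=.06 if k=='L' else None
        if k=='L': z=.050
        x,_=find(n,k,uv,z=z); print(k,n,x)
j=env.current_joints();print(env.current_t())
for y in(0,1.57,3.14,-1.57): print(y,env.ik([.5,-.25,.25],[np.pi,0,y]),env.ik([.45,.1,.25],[np.pi,0,y]))
E
```

```text
S top (array([0.49512292, 0.24005785]), np.float64(0.0017336100757879178), np.float64(0.023656457520625746))
S scene (array([0.50438992, 0.24396566]), np.float64(0.0019622870531762976), np.float64(0.024478047690121657))
M top (array([ 0.5238312 , -0.24608571]), np.float64(0.001884238017655905), np.float64(0.03284339759702714))
M scene (array([ 0.53554594, -0.24225863]), np.float64(0.00257034862874303), np.float64(0.03299050318034911))
L top (array([0.45767975, 0.05993008]), np.float64(0.0010354956980926262), np.float64(0.05928191657640485))
L scene (array([0.46325404, 0.0625496 ]), np.float64(0.0012561812285619446), np.float64(0.05909849553911799))
0.4
0 [-6.79810745e-01  1.63798993e-01  1.70029771e+00 -4.44089210e-16
  1.27749595e+00  8.90985582e-01] [-4.44564254e-02 -9.50342525e-02  1.96622489e+00 -4.44089210e-16
  1.27040201e+00  1.52633990e+00]
1.57 [-0.67981075  0.16379899  1.70029771  0.          1.27749595 -0.67901442] [-4.44564254e-02 -9.50342525e-02  1.96622489e+00 -4.44089210e-16
  1.27040201e+00 -4.36600987e-02]
3.14 [-0.67981075  0.16379899  1.70029771  0.          1.27749595 -2.24901442] [-0.04445643 -0.09503425  1.96622489  0.          1.27040201 -1.6136601 ]
-1.57 [-6.79810745e-01  1.63798993e-01  1.70029771e+00 -4.44089210e-16
  1.27749595e+00  2.46098558e+00] None
```

```bash
python3 - <<'E'
from h import *
D=[np.pi,0,np.pi/2]
for k,xy in(('L',(.459,.061)),('M',(.528,-.245))):
    env.move_to([xy[0],xy[1]-.083,.22],D); print(env.current_t())
    x,p=find('wrist',k,near=np.array(xy)); print(k,x); cv2.imwrite(f'pics/w{k}.png',p)
cv2.imwrite('pics/w.png',np.hstack([cv2.resize(cv2.imread(f'pics/w{k}.png'),(400,300)) for k in'LM']))
E
```

```text
2.5583
L (array([0.46062422, 0.0619835 ]), np.float64(0.0007521702892039589), np.float64(0.05928994706984386))
3.8
M (array([ 0.52921345, -0.24413837]), np.float64(0.0011342038058005188), np.float64(0.033079755453414))
```

View pics/w.png

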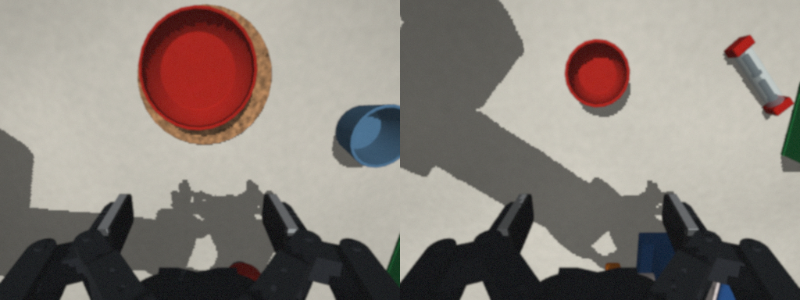

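The wrist views show the large lid clean at about (197,67) in the left half and the medium lid at (597,73) in the right half. Both outlines are unobstructed and the area around the medium lid is clear. Next I'll find the fingertip reach at the two grip openings by touching the table.

```bash
python3 - <<'E'
from h import *
D=[np.pi,0,np.pi/2]; x,y=.529,-.340
env.command_gripper(.050,30); 
env.line_to([x,y,.085],D,speed=.2)
print(env.line_to([x,y,.045],speed=.03,until_force=4),env.current_eef_pos(),env.current_grip_width())
env.line_to([x,y,.09]); env.command_gripper(.068)
print(env.line_to([x,y,.045],speed=.03,until_force=4),env.current_eef_pos(),env.current_grip_width())
env.line_to([x,y,.16],speed=.25); env.command_gripper(.085); print(env.current_t())
E
```

```text
True [ 0.52903892 -0.33998261  0.06962181] 0.0500705832905742
True [ 0.52908717 -0.34001161  0.0655179 ] 0.0683509439002307
8.1417
```

```bash
python3 - <<'E'
from h import *
D=[np.pi,0,np.pi/2]; M=np.array([.5292,-.2441]); L=np.array([.4606,.0620])
env.line_to([*M,.16],D,speed=.2); env.line_to([*M,.0935],speed=.1)
env.command_gripper(.055,35); print(env.current_grip_width(),env.current_grasp_force())
env.line_to([*M,.18],speed=.12); print(env.current_grip_width(),env.current_contact_force())
p,_=env.capture('wrist'); cv2.imwrite('pics/gM.png',p)
env.line_to([*L,.18],speed=.2)
env.line_to([*L,.126],speed=.08)
print(env.current_t())
p,_=env.capture('wrist'); cv2.imwrite('pics/gM2.png',p)
cv2.imwrite('pics/g.png',np.hstack([cv2.resize(cv2.imread(f'pics/{k}.png'),(400,300)) for k in('gM','gM2')]))
E
```

```text
0.06733125985752073 39.507720060646534
0.0678098099284835 [-0.0595648  -0.40297148 -1.68999348]
13.375
```

View pics/g.png

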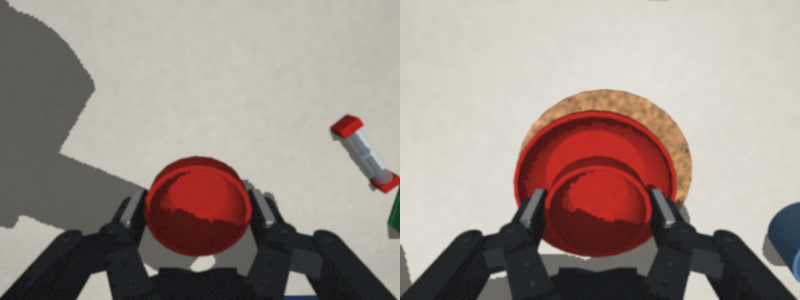

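The medium lid is gripped centrally and looks level. In the right half it sits over the large lid's mouth at about (598,210), so I'll lower it until contact, release, then look at the nest and at the small lid.

```bash
python3 - <<'E'
from h import *
D=[np.pi,0,np.pi/2]; L=np.array([.4606,.0620]); S=np.array([.498,.242])
print(env.line_to([*L,.1145],speed=.02,until_force=3),env.current_eef_pos())
env.command_gripper(.085,20); env.line_to([*L,.19],speed=.15)
env.move_to([L[0],L[1]-.083,.22],D); 
c,R,t=cam('wrist'); p,d=env.capture('wrist'); cv2.imwrite('pics/n.png',p)
np.savez('pics/n.npz',d=d,R=R,t=t)
env.move_to([S[0],S[1]-.083,.2],D)
x,p=find('wrist','S',near=S); print(x,env.current_t()); cv2.imwrite('pics/wS.png',p)
cv2.imwrite('pics/n2.png',np.hstack([cv2.resize(cv2.imread(f'pics/{k}.png'),(400,300)) for k in('n','wS')]))
E
```

```text
True [0.46088841 0.06200723 0.11910927]
(array([0.49920411, 0.24385972]), np.float64(0.0010083013070499864), np.float64(0.024187639547830358)) 16.1083
```

View pics/n2.png

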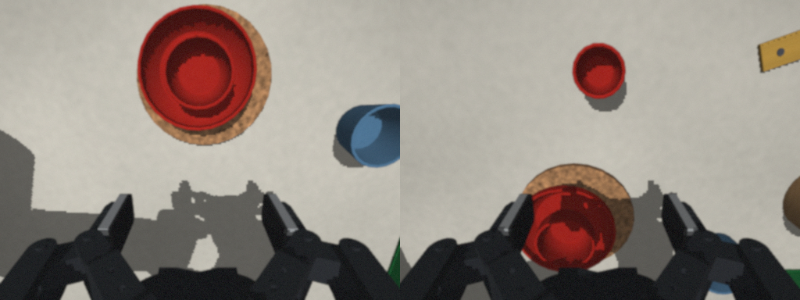

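The medium lid stands upright in the large one at about (200,72), roughly concentric, and the small lid is clear at (599,70). I'll take the medium rim centre from the saved depth image, then fetch the small lid.

```bash
python3 - <<'E'
from h import *
D=[np.pi,0,np.pi/2]; S=np.array([.4992,.2439])
n=np.load('pics/n.npz'); c=env.camera_params('wrist'); p=cv2.imread('pics/n.png')
v,u=np.nonzero((mask(p)>0)&(n['d']>0)); d=n['d'][v,u]
q=cv2.undistortPoints(np.float64(np.c_[u,v]).reshape(-1,1,2),c['intrinsics'],c['D']).reshape(-1,2)
X=(np.c_[q,np.ones(len(q))]*d[:,None]-n['t'])@n['R']
X=X[np.hypot(*(X[:,:2]-[.4606,.062]).T)<.045]; T=X[X[:,2]>.060]
C,e,r=circ(T[:,:2],.034); F=np.linalg.lstsq(np.c_[T[:,:2]-C,np.ones(len(T))],T[:,2],rcond=None)[0]
print('medium',C,e,r,'rim plane slope,z',F,len(T))
assert np.hypot(*(C-[.4606,.062]))<.01
env.line_to([*S,.16],D,speed=.2); env.line_to([*S,.1016],speed=.1)
env.command_gripper(.037,30); print(env.current_grip_width(),env.current_grasp_force())
env.line_to([*S,.205],speed=.12)
env.line_to([*C,.205],speed=.15); env.line_to([*C,.152],speed=.08)
print(env.current_t(),env.current_grip_width())
p,_=env.capture('wrist'); cv2.imwrite('pics/gS.png',p)
E
```

```text
medium [0.46167041 0.06148002] 0.0003409920408696483 0.03372041865501852 rim plane slope,z [0.0011407  0.00241448 0.06687649] 1713
0.04946659643058432 30.622423320746748
21.1 0.04890268138024522
```

View pics/gS.png

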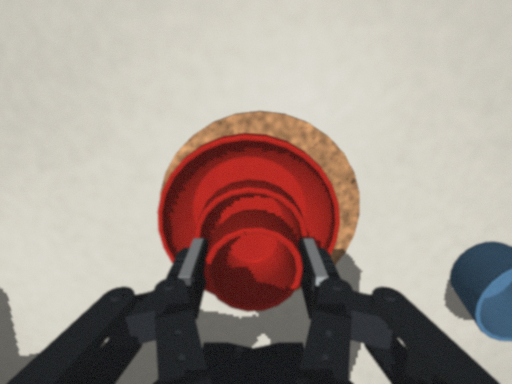

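The medium rim measures level at z = 67 mm. The small lid is gripped level at about (253,268), above the medium lid's mouth. Now I'll lower it, release, retreat and check.

```bash
python3 - <<'E'
from h import *
D=[np.pi,0,np.pi/2]; C=np.array([.4617,.0615])
print(env.line_to([*C,.1365],speed=.02,until_force=3),env.current_eef_pos())
env.command_gripper(.075,20); env.line_to([*C,.23],speed=.15)
env.move_to([C[0],C[1]-.083,.24],D); env.pause(.3)
c,R,t=cam('wrist'); p,d=env.capture('wrist'); cv2.imwrite('pics/f.png',p)
v,u=np.nonzero((mask(p)>0)&(d>0)); d=d[v,u]
q=cv2.undistortPoints(np.float64(np.c_[u,v]).reshape(-1,1,2),c['intrinsics'],c['D']).reshape(-1,2)
X=(np.c_[q,np.ones(len(q))]*d[:,None]-t)@R
X=X[np.hypot(*(X[:,:2]-C).T)<.07]
for k,a,b in(('S',.078,.1),('M',.061,.073),('L',.045,.056)):
    T=X[(X[:,2]>a)&(X[:,2]<b)]; x,e,r=circ(T[:,:2],RAD[k]); T=T[np.hypot(*(T[:,:2]-x).T)>RAD[k]-.004]
    F=np.linalg.lstsq(np.c_[T[:,:2]-x,np.ones(len(T))],T[:,2],rcond=None)[0]; print(k,x,e,r,F,len(T))
print(env.current_t())
E
```

```text
True [0.46168092 0.0614818  0.14057497]
S [0.46110504 0.06053299] 0.00037904840245904005 0.02470464649992915 [0.00018623 0.00834259 0.08509542] 1102
M [0.46157745 0.0617275 ] 0.00041162512238384746 0.03363970029854906 [-8.22796658e-05  6.25238555e-03  6.71817313e-02] 1348
L [0.46033426 0.06183687] 0.0007404654628187157 0.05931512359179861 [ 0.00176436 -0.00104253  0.04927059] 1899
23.6333
```

View pics/f.png

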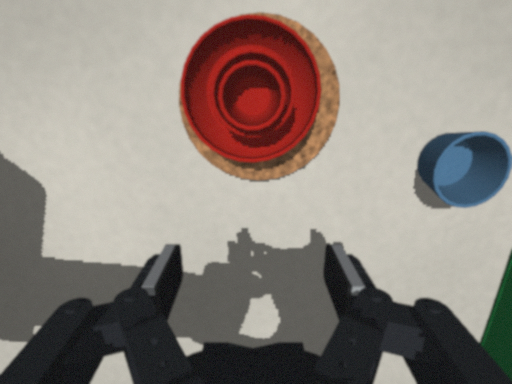

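The picture shows all three rims concentric around (253,92). The rims are level and 18 mm apart in height, and the gripper is clear of everything.

```bash
python3 -c "
from station import env
print(env.finish_job(), env.current_t())"
```

```text
the job is handed in; nothing more can be done
the job is handed in; nothing more can be done
```

The three lids are nested upside down on the trivet and the job was handed in at about 24 s; the last wrist view measured centres within about 2 mm and rims within 0.5° of level and 18 mm apart in height, but the judge's verdict was not shown.

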